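# Turn the desk turntable to bring the keycap tray to the front

## Task

Slowly turn the desk turntable, pushing its notched white rim with the fingertips, until the orange keycap tray stands squarely in front, in line with the red arrow on the desk. Push only the turntable, either way round and in as many pushes as needed: do not touch, lift, tip or shift any of the things standing on it, and do not send it spinning. Leave it at rest and draw the hand away.

Things in the scene. Friction and masses are not known exactly. Their poses are not given: they have to be found in the camera images.
- base: The turntable's fixed grey foot, a disc 200 mm in diameter and 14 mm high, mostly hidden under the platter. Origin on the turntable's axis, on the desk; z up. Its -x axis is the front direction: the arrow lies along it.
- arrow (a point): Inner tip, at top height, of the flat red arrow (12 mm high, 90 mm long, head 54 mm wide) fixed on the desk on the robot's side of the turntable. It lies radially, points at the turntable's axis and reaches from 180 to 270 mm from the axis in the front direction. The tray's centre belongs on the line from this point to the axis.
- platter: White plastic turntable platter, turns endlessly both ways about a vertical axis. Origin on the axis, on the desk; z up; x and y turn with it. Flat top at 45 mm, underside at 16 mm above the desk. Rim: 7 equal lobes, outer radius 172 mm, too wide to pinch (90 mm), with 7 notches between. The bearing drags (0.2 N m, 1 to 2 N at the rim): pushed slowly, it stays where it is left.
- notch (a point): Centre of one rim notch, at platter top height (45 mm), 158 mm from the axis on the platter's +x axis; turns with it. The other six lie every 360/7 degrees round. Each notch is about 53 mm wide along the rim (19.4 degrees), 27 mm deep (radius 145 to 172 mm), with near-radial side walls 29 mm high, open above, below and outwards.
- tray_center (a point): Centre, half-way up, of the square orange keycap tray (68 x 68 x 22 mm, open on top, nine keycaps in it), loose on the platter, its centre about 72 mm from the turntable's axis; not to be touched. It rides round with the platter. The tray's own yaw does not matter.
- cactus: Green ceramic pot, 70 mm across, with a round cactus, 115 mm high in all. Loose, standing upright on the turntable, centre about 72 mm from the turntable's axis; not to be touched. Origin: centre of its underside, z up.
- tumbler: Stainless steel tumbler with a black closed screw lid, 70 mm across, 116 mm high. Loose, standing upright on the turntable, centre about 72 mm from the turntable's axis; not to be touched. Origin: centre of its underside, z up.
- webcam: Matte black webcam folded down on its hinge, 45 x 68 mm, 38 mm high. Loose, standing upright on the turntable, centre about 72 mm from the turntable's axis; not to be touched. Origin: centre of its underside, z up.
Mind the look-alikes: they are no part of the job. There is more than one size of the part that bears tray_center; the job needs the largest.

How it is judged (in metres and radians):
On the way:
1. the fingers push the turntable (contact force between the fingers and platter above 0.4 N), for 0.1 s.
At the end, for the whole second after the job is handed in: The tray's centre is in front of the turntable's axis and within 14 mm (about 11 degrees) of the arrow's line; the platter is at rest; the tray, pot, tumbler and webcam stand upright on the platter, each still 52 to 92 mm from its axis (y of tray_center in the frame of base between -0.014 and 0.014 m and x of tray_center in the frame of base below -0.045 m and angular speed of platter below 0.05 rad/s and angle between each of tray_center, cactus, tumbler, webcam's own z axis and vertical below 0.15 rad and height (world z) of tray_center between 0.05 and 0.062 m and horizontal distance between tray_center and platter between 0.052 and 0.092 m and height (world z) of cactus between 0.039 and 0.051 m and horizontal distance between cactus and platter between 0.052 and 0.092 m and height (world z) of tumbler between 0.039 and 0.051 m and horizontal distance between tumbler and platter between 0.052 and 0.092 m and height (world z) of webcam between 0.039 and 0.051 m and horizontal distance between webcam and platter between 0.052 and 0.092 m); the robot touches nothing.
It fails at once if a thing standing on the turntable is pushed, gripped or touched by the robot (over 1.5 N) (contact force between any of the fingers, the arm and tray above 1.5 N or contact force between any of the fingers, the arm and cactus above 1.5 N or contact force between any of the fingers, the arm and tumbler above 1.5 N or contact force between any of the fingers, the arm and webcam above 1.5 N).
It fails at once if a thing standing on the turntable is lifted by more than 15 mm (height (world z) of tray_center above 0.071 m or height (world z) of any of cactus, tumbler, webcam above 0.06 m).
It fails at once if a thing standing on the turntable is tipped by more than 0.35 rad (angle between any of tray_center, cactus, tumbler, webcam's own z axis and vertical above 0.35 rad).
It fails at once if a thing has slid more than about 20 mm inwards or outwards on the turntable ((horizontal distance between tray_center and platter above 0.095 m or horizontal distance between tray_center and platter below 0.049 m) or (horizontal distance between cactus and platter above 0.095 m or horizontal distance between cactus and platter below 0.049 m) or (horizontal distance between tumbler and platter above 0.095 m or horizontal distance between tumbler and platter below 0.049 m) or (horizontal distance between webcam and platter above 0.095 m or horizontal distance between webcam and platter below 0.049 m)).
It fails at once if the turntable is spun faster than 3 rad/s (angular speed of platter above 3 rad/s).
It also fails if it takes over 54 s, if anything falls off the work surface, if the arm or the gripper's body presses on something with over 40 N, if the wrist force passes 120 N, or if a joint passes its speed limit or range.

## Robot

A 7-joint arm with a two-finger parallel gripper is mounted at the origin on the work surface. World frame = base frame: x ahead of the robot, y to its left, z up, the work surface at z = 0. Lengths are in m, angles in degrees, forces in N, time in s.
With the tool pointing down it reaches from about 0.35 to 0.9 m from the base axis. Payload 19.9 kg.
Tool frame: the origin (TCP) lies midway between the tips of the shut fingers; the grasp point (between the pads) lies 19 mm behind it; z points along the fingers, y is the direction in which the jaws open and shut (so a half turn about z gives the same grasp; the last joint's range is limited). The gripper opens to 85 mm and grips with 20 to 120 N. Pads are 22 mm wide; open, the fingers measure 114 mm over their backs; the gripper's body (76 mm by 85 mm) begins 54 mm behind the grasp point. The pads swing forward as they close: fully open they stand 13 mm farther back than shut.
Start: joints at [62.882, 23.915, -0.59, 92.452, 0.269, 63.638, -3.037], TCP at [0.262, -0.568, 0.231] pointing down, gripper open.
Joint ranges: [-161.28, 161.28], [-22.2, 115.67], [-73.04, 71.86], [3.21, 147.25], [-68.34, 248.33], [10.77, 114.83], [-161.83, 161.83]. Speed limits (degrees/s): [108.29, 108.29, 136.94, 136.94, 172.46, 172.46, 172.46].

## Interface

Orientations are given as a 3x3 rotation matrix whose columns are the frame's x, y, z axes.
In Python, from rig import robot gives the robot as it stands.
- The arm moves only by the tool arm_command, never from a script. Its argument "commands" is one flat list of numbers, 4 for each row, row after row: the shift along the tool's x, y, z in m, then the turn about the tool's z in degrees. In form: [tx, ty, tz, yaw, tx, ty, tz, yaw, ...]. A call has 1 to 5 rows; each row shifts and turns the commanded pose from where the row before left it, along the tool's axes as they then stand; what a row does not reach is not made up. A row lasts 1/12 s, in which the tool goes at most 41.7 mm and 7.16 degrees, less where a joint would pass 70% of its speed; a pose out of reach is approached as far as the arm can. A call is refused whole if a number of a shift passes 0.0417 or a number of a turn 7.16, either way. A call with a gripper value outside its range is refused whole. "gripper" is the closure, from -1 (fully open) to 1 (shut), so that 0 is half open, set as the call begins (left out, the last holds). The fingers move at their own pace and stop on an object; the grip force is fixed at half the most. Time passes only in rows, so rows that do not move let the fingers close. It gives the time, the measured TCP pose, the force and the opening at its end, in the units of the state.
- robot.read_state(): the state, without advancing time (a new reading comes with each control period).
- robot.grab_frame(name): name is "side" or "top"; returns the picture (384x512x3 uint8, red, green, blue); there is no depth.
- robot.calibration(name): a dict with "intrinsics" (3x3 intrinsics, pixels), "k1" (the pictures are not rectified: a ray, as slopes to the right and down, at radius r is drawn at 1 + k1 r^2 times it, then the intrinsics apply), "world_from_camera" (4x4, takes a point from camera to world coordinates). Camera axes: x right, y down, z forward; pixel columns grow to the right and rows downward; lengths in m; the calibration is good to about 2 mm. A picture is of the moment at which its call begins. calibration takes no time and is no camera call.
- robot.sign_off(): hands the job in, once; it reports no verdict.
The state is a dict: "time": time; "joint_pos": joint angles; "dq": joint speeds; "joint_efforts": joint torques, N m; "tool_pos": TCP position; "tcp_rot": TCP orientation; "ft_force": force on the tool from outside, world axes, zero at the start; "ft_torque": the same for the moment, N m; "width": finger opening in m.
Only numpy, scipy, OpenCV 4.12 (cv2) and the standard library are available. Lean on these libraries where they do the work, as an engineer would, in place of code of your own. Each camera call takes 0.05 s, during which the arm holds its last target. There are 200 camera calls.

## Working session

There is one attempt and no reset: what is moved stays moved. The work goes in short steps, Python scripts to look and compute and a tool call to move; the robot and the scene stay as the last step left them, time stands still between calls to the robot, and variables do not carry over. Pictures are saved under pics/ and viewed, about 8 in all and at most 12, crops included, and the job is handed in when it is done.

Besides the shell and the picture viewer there is one more tool, called after "Emit:" in YAML: its name, and indented under it one key for each argument. arm_command: Moves the arm, as the interface text tells. Its arguments: {"type":"object","properties":{"commands":{"type":"array"},"gripper":{"type":"number"}},"required":["commands"]}

```bash
mkdir -p pics
cat > h.py <<'E'
import numpy as np, cv2
from rig import robot
def ray(name,uv):
    c=robot.calibration(name);K=np.array(c["intrinsics"]);k=c["k1"];T=np.array(c["world_from_camera"])
    d=np.linalg.inv(K)@[uv[0],uv[1],1.];rd=np.hypot(d[0],d[1]);r=rd
    for _ in range(30): r=rd/(1+k*r*r)
    s=r/rd if rd>0 else 1
    return T[:3,3],T[:3,:3]@[d[0]*s,d[1]*s,1.]
def onplane(name,uv,z):
    o,d=ray(name,uv);return o+d*(z-o[2])/d[2]
def proj(name,p):
    c=robot.calibration(name);T=np.linalg.inv(np.array(c["world_from_camera"]));q=T[:3,:3]@np.array(p)+T[:3,3]
    x=q[:2]/q[2];x=x*(1+c["k1"]*(x@x));K=np.array(c["intrinsics"]);return (K@[*x,1])[:2]
def snap(name,f=None):
    im=cv2.cvtColor(np.array(robot.grab_frame(name)),cv2.COLOR_RGB2BGR)
    if f: cv2.imwrite(f,im)
    return im
E
python3 - <<'E'
from h import *
a=snap("side");b=snap("top","pics/t0.png");cv2.imwrite("pics/s0.png",a)
s=robot.read_state();print(s["time"],s["tool_pos"],s["tcp_rot"],s["width"])
for n in("side","top"):
    T=np.array(robot.calibration(n)["world_from_camera"]);print(T[:3,3])
E
```

```text
0.1 [ 0.2614429  -0.56736819  0.23074496] [[ 9.08221038e-01  4.18490500e-01 -4.97427318e-04]
 [ 4.18490792e-01 -9.08220560e-01  9.33504548e-04]
 [-6.11109321e-05 -1.05599722e-03 -9.99999441e-01]] 0.08586054538884577
[0.34232646 0.35086049 0.59887927]
[ 0.50197654 -0.08468984  0.74739662]
```

View pics/t0.png

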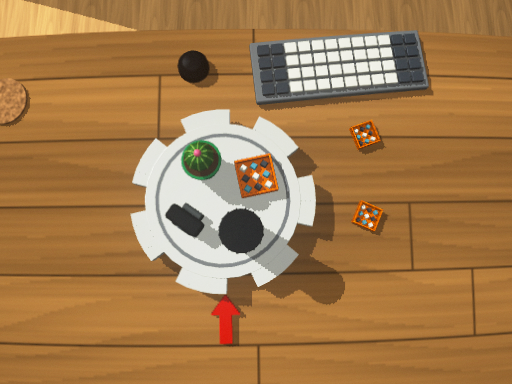

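View pics/s0.png

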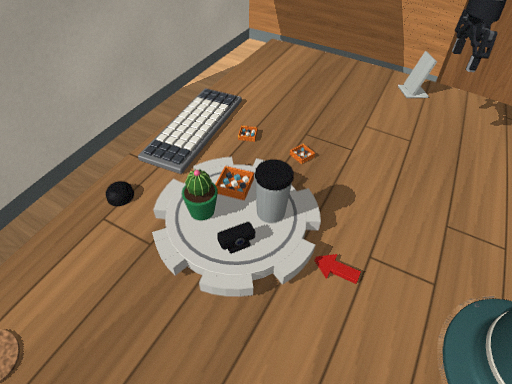

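The top view shows the platter centred near (223,201). The tray is at (257,175), the arrow tip at (225,298), the tumbler at (241,231), the cactus at (201,160) and the webcam at (186,219). The small trays on the right are decoys. Next I'll measure the positions.

```bash
cat > m.py <<'E'
from h import *
def measure(b,verbose=True):
    hsv=cv2.cvtColor(b,cv2.COLOR_BGR2HSV)
    h,s,v=cv2.split(hsv)
    red=((h<4)|(h>176))&(s>180)&(v>120); org=(h>=5)&(h<16)&(s>200)&(v>150)
    def big(m):
        n,l,st,c=cv2.connectedComponentsWithStats(m.astype(np.uint8));i=1+st[1:,4].argmax();return l==i
    w=big((s<60)&(v>110)&(np.hypot(*(np.indices(h.shape)-np.array([201,223])[:,None,None]))<105))
    C=max(cv2.findContours(w.astype(np.uint8),0,1)[0],key=len)[:,0]
    P=np.array([onplane("top",p,.045)[:2] for p in C])
    A=np.array([onplane("top",p,.012)[:2] for p in np.argwhere(big(red))[:,::-1]])
    ac=A.mean(0);tip=A[A[:,0].argmax()]
    x=np.array([.5,0.]);hull=P
    c=P.mean(0)
    for _ in range(10):
        r=np.hypot(*(P-c).T);q=P[(r>.164)&(r<.182)]
        M=np.c_[2*q,np.ones(len(q))];sol=np.linalg.lstsq(M,(q**2).sum(1),rcond=None)[0];c=sol[:2]
    R=np.sqrt(sol[2]+c@c)
    d=P-c;r=np.hypot(*d.T);a=np.arctan2(d[:,1],d[:,0])
    n=(r<.153)&(r>.135);ph=np.angle(np.exp(7j*a[n]).mean())/7
    O=cv2.morphologyEx(org.astype(np.uint8),cv2.MORPH_CLOSE,np.ones((9,9)));
    n_,l,st,cc=cv2.connectedComponentsWithStats(O);i=1+st[1:,4].argmax()
    box=cv2.minAreaRect(np.argwhere(l==i)[:,::-1].astype(np.float32));t=onplane("top",box[0],.06)[:2]
    f=np.degrees(np.arctan2(*(tip-c)[::-1]));f2=np.degrees(np.arctan2(*(ac-c)[::-1]));ta=np.degrees(np.arctan2(*(t-c)[::-1]))
    nt=(np.degrees(ph)+360/7*np.arange(7)+180)%360-180
    print("c",c.round(4),"R",R.round(4),"tip",tip.round(4),"ac",ac.round(4),"front deg",f,f2,"tray",t.round(4),box[1],"ang",ta,"r",np.hypot(*(t-c)),"notches",nt.round(1))
    return c,ph,t,ta
if __name__=="__main__":
    c,ph,t,ta=measure(cv2.imread("pics/t0.png"))
    s=robot.read_state();J=np.array(s["tcp_rot"]);print("tool x yaw",np.degrees(np.arctan2(J[1,0],J[0,0])))
    # cross check side
    im=cv2.imread("pics/s0.png")
    for p in (c,): print(proj("side",[*p,.045]),proj("top",[*p,.045]))
E
python3 m.py
```

```text
c [ 0.5804 -0.0414] R 0.1706 tip [ 0.3995 -0.0411] ac [ 0.3567 -0.0431] front deg 179.91514335082164 -179.54667393040899 tray [ 0.6213 -0.1036] (36.70784378051758, 37.1327018737793) ang -56.68499968743874 r 0.0745180798661166 notches [ -14.2   37.2   88.6  140.1 -168.5 -117.1  -65.7]
tool x yaw 24.739341515152745
[236.81795757 211.72007069] [222.23952534 198.93486777]
```

Emit:
arm_command:
  commands: [0.0339,-0.0119,0,0,0.0339,-0.0119,0,0,0.0339,-0.0119,0,0,0.0339,-0.0119,0,0,0.0339,-0.0119,0,0]
  gripper: 1

```text
time: 0.52
tool_pos: [0.3915, -0.4411, 0.231]
tcp_rot: [[0.908, 0.418, -0.0], [0.418, -0.908, 0.0], [-0.0, -0.001, -1.0]]
ft_force: [1.3, -0.6, 0.3]
width: 0.0253
```

Emit:
arm_command:
  commands: [0.0339,-0.0119,0,0,0.0339,-0.0119,0,0,0.0339,-0.0119,0,0,0.0339,-0.0119,0,0,0.0339,-0.0119,0,0]

```text
time: 0.93
tool_pos: [0.5206, -0.3162, 0.2311]
tcp_rot: [[0.908, 0.418, -0.0], [0.418, -0.908, 0.0], [-0.0, -0.0, -1.0]]
ft_force: [0.1, -1.3, -0.1]
width: 0.0001
```

Emit:
arm_command:
  commands: [0.0339,-0.0119,0,0,0.0339,-0.0119,0,0,0.0339,-0.0119,0,0.4,0.0339,-0.0119,0,0,0.0339,-0.0119,0,0]

```text
time: 1.35
tool_pos: [0.6499, -0.1916, 0.2309]
tcp_rot: [[0.911, 0.412, -0.001], [0.412, -0.911, 0.0], [-0.0, -0.0, -1.0]]
ft_force: [-0.1, -1.1, 0.9]
width: 0.0001
```

Emit:
arm_command:
  commands: [0,0,0,0,0,0,0,0,0,0,0,0]

```text
time: 1.6
tool_pos: [0.6487, -0.1933, 0.2307]
tcp_rot: [[0.911, 0.412, -0.001], [0.412, -0.911, -0.0], [-0.001, -0.0, -1.0]]
ft_force: [-0.8, -0.7, 0.1]
width: -0.0
```

Emit:
arm_command:
  commands: [0,0,0.035,0,0,0,0.035,0,0,0,0.035,0,0,0,0.03,0,0,0,0.02,0]

```text
time: 2.02
tool_pos: [0.6469, -0.1943, 0.0732]
tcp_rot: [[0.912, 0.41, -0.003], [0.41, -0.912, 0.0], [-0.003, -0.002, -1.0]]
ft_force: [-1.2, 0.3, 0.5]
width: -0.0002
```

Run:
```python
from h import *
a=snap("side");b=snap("top");cv2.imwrite("pics/d1.png",np.vstack([a[100:330,80:460],b[80:310,100:480]]))
```

```text
(no output)
```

View pics/d1.png

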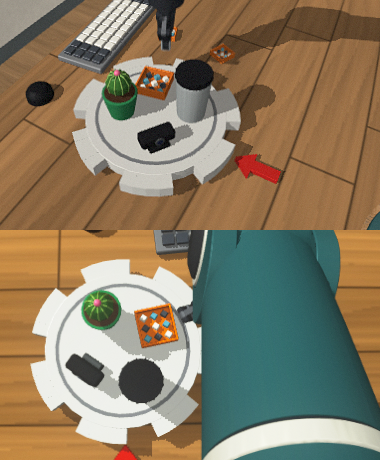

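The fingers are above the notch beside the tray, clear of everything. I'll lower them into it.

Emit:
arm_command:
  commands: [0,0,0.018,0,0,0,0.017,0,0,0,0.015,0,0,0,0,0,0,0,0,0]

```text
time: 2.53
tool_pos: [0.6489, -0.1935, 0.0268]
tcp_rot: [[0.911, 0.412, -0.0], [0.412, -0.911, -0.0], [-0.0, -0.0, -1.0]]
ft_force: [-0.2, -0.2, 0.1]
width: 0.0002
```

Emit:
arm_command:
  commands: [-0.003,0,0,1,-0.003,0,0,1,-0.003,0,0,1,-0.003,0,0,1,-0.003,0,0,1]

```text
time: 2.95
tool_pos: [0.6351, -0.199, 0.0268]
tcp_rot: [[0.944, 0.329, 0.001], [0.329, -0.944, -0.0], [0.001, 0.0, -1.0]]
ft_force: [0.5, 0.7, 0.5]
width: 0.0001
```

Emit:
arm_command:
  commands: [-0.003,0,0,1,-0.0044,-0.0001,0,1.5,-0.0058,-0.0001,0,2,-0.0073,-0.0002,0,2.5,-0.0087,-0.0002,0,3]

```text
time: 3.37
tool_pos: [0.6067, -0.2059, 0.0264]
tcp_rot: [[0.987, 0.159, 0.0], [0.159, -0.987, 0.0], [0.001, -0.0, -1.0]]
ft_force: [1.0, -0.2, 0.1]
width: 0.0002
```

Emit:
arm_command:
  commands: [-0.0087,-0.0002,0,3,-0.0087,-0.0002,0,3,-0.0087,-0.0002,0,3,-0.0087,-0.0002,0,3,-0.0087,-0.0002,0,3]

```text
time: 3.78
tool_pos: [0.563, -0.2076, 0.0263]
tcp_rot: [[0.995, -0.103, 0.0], [-0.103, -0.995, 0.0], [0.0, -0.0, -1.0]]
ft_force: [2.7, 0.6, 0.0]
width: -0.0002
```

Run:
```python
from h import *
a=snap("side","pics/s2.png")
s=robot.read_state();d=s["tool_pos"][:2]-np.array([.5804,-.0414]);print(np.hypot(*d),np.degrees(np.arctan2(d[1],d[0])),s["joint_pos"],s["ft_force"])
```

```text
0.16724754251843088 -96.53394444828544 [ 18.77018063  36.20196478  -1.87216271 103.78934874   1.72912088
  40.10330313 -80.2134939 ] [ 0.43237362 -0.29214802 -0.82342701]
```

View pics/s2.png

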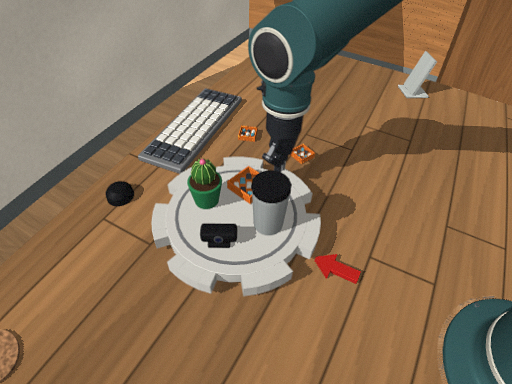

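The tray is turning clockwise with the finger and everything is still standing. Joint 7 won't allow a full follow-turn, so from here I'll turn the tool at only half rate.

Run:
```python
from h import *
psi=np.degrees(np.arctan2(-.103,.995)); r=.1665; th=-97.3
c=np.array([.5804,-.0414]);st=[3]*28+[2.5,2,1.5,1]
p=lambda t:r*np.array([np.cos(np.radians(t)),np.sin(np.radians(t))])
o=[]
for k,a in enumerate(st):
    d=p(th-a)-p(th);q=np.radians(psi);x=np.array([np.cos(q),np.sin(q)]);y=np.array([np.sin(q),-np.cos(q)])
    o+=[round(float(d@x),4),round(float(d@y),4),0,a/2];th-=a;psi-=a/2
    if k%5==4 or k==len(st)-1: print(round(th,1),o);o=[]
```

```text
-112.3 [-0.0087, -0.0004, 0, 1.5, -0.0087, -0.0007, 0, 1.5, -0.0087, -0.0009, 0, 1.5, -0.0086, -0.0011, 0, 1.5, -0.0086, -0.0013, 0, 1.5]
-127.3 [-0.0086, -0.0016, 0, 1.5, -0.0085, -0.0018, 0, 1.5, -0.0085, -0.002, 0, 1.5, -0.0084, -0.0022, 0, 1.5, -0.0084, -0.0025, 0, 1.5]
-142.3 [-0.0083, -0.0027, 0, 1.5, -0.0082, -0.0029, 0, 1.5, -0.0081, -0.0031, 0, 1.5, -0.0081, -0.0033, 0, 1.5, -0.008, -0.0035, 0, 1.5]
-157.3 [-0.0079, -0.0037, 0, 1.5, -0.0078, -0.0039, 0, 1.5, -0.0077, -0.0041, 0, 1.5, -0.0076, -0.0043, 0, 1.5, -0.0074, -0.0045, 0, 1.5]
-172.3 [-0.0073, -0.0047, 0, 1.5, -0.0072, -0.0049, 0, 1.5, -0.0071, -0.0051, 0, 1.5, -0.0069, -0.0053, 0, 1.5, -0.0068, -0.0055, 0, 1.5]
-185.8 [-0.0066, -0.0056, 0, 1.5, -0.0065, -0.0058, 0, 1.5, -0.0063, -0.006, 0, 1.5, -0.0052, -0.0051, 0, 1.25, -0.0041, -0.0042, 0, 1.0]
-188.3 [-0.003, -0.0032, 0, 0.75, -0.002, -0.0021, 0, 0.5]
```

Emit:
arm_command:
  commands: [-0.0087,-0.0004,0,1.5,-0.0087,-0.0007,0,1.5,-0.0087,-0.0009,0,1.5,-0.0086,-0.0011,0,1.5,-0.0086,-0.0013,0,1.5]

```text
time: 4.25
tool_pos: [0.5206, -0.1964, 0.0263]
tcp_rot: [[0.973, -0.23, 0.0], [-0.23, -0.973, 0.0], [-0.0, -0.0, -1.0]]
ft_force: [0.5, 0.2, -0.6]
width: 0.0002
```

Emit:
arm_command:
  commands: [-0.0086,-0.0016,0,1.5,-0.0085,-0.0018,0,1.5,-0.0085,-0.002,0,1.5,-0.0084,-0.0022,0,1.5,-0.0084,-0.0025,0,1.5]

```text
time: 4.67
tool_pos: [0.4829, -0.1748, 0.0263]
tcp_rot: [[0.935, -0.355, 0.0], [-0.355, -0.935, -0.0], [0.0, 0.0, -1.0]]
ft_force: [2.2, -0.7, -0.6]
width: -0.0
```

Emit:
arm_command:
  commands: [-0.0083,-0.0027,0,1.5,-0.0082,-0.0029,0,1.5,-0.0081,-0.0031,0,1.5,-0.0081,-0.0033,0,1.5,-0.008,-0.0035,0,1.5]

```text
time: 5.08
tool_pos: [0.4519, -0.1443, 0.0263]
tcp_rot: [[0.88, -0.474, 0.0], [-0.474, -0.88, -0.0], [0.0, 0.0, -1.0]]
ft_force: [1.9, -0.9, 0.1]
width: 0.0
```

Run:
```python
from h import *
a=snap("side");b=snap("top");cv2.imwrite("pics/d3.png",np.vstack([a[80:330,80:460],b[80:320,100:480]]))
s=robot.read_state();d=s["tool_pos"][:2]-np.array([.5804,-.0414]);print(np.hypot(*d),np.degrees(np.arctan2(d[1],d[0])),s["joint_pos"],s["ft_force"])
```

```text
0.1645186640487237 -141.60241939777583 [  11.03533306   27.21122655    3.42389891  121.6383539    -3.03976553
   31.29749546 -101.5081706 ] [ 0.18054694 -0.55886398  0.88571192]
```

View pics/d3.png

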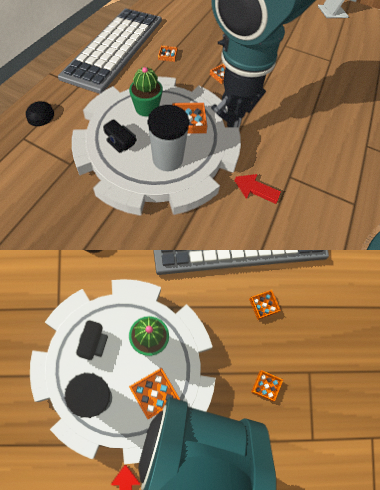

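Everything is still upright, and the tray is at about -127° and moving as planned. Continuing.

Emit:
arm_command:
  commands: [-0.0079,-0.0037,0,1.5,-0.0078,-0.0039,0,1.5,-0.0077,-0.0041,0,1.5,-0.0076,-0.0043,0,1.5,-0.0074,-0.0045,0,1.5]

```text
time: 5.6
tool_pos: [0.4304, -0.1075, 0.0264]
tcp_rot: [[0.812, -0.584, 0.0], [-0.584, -0.812, -0.0], [0.0, -0.0, -1.0]]
ft_force: [1.0, -0.9, 0.2]
width: 0.0001
```

Emit:
arm_command:
  commands: [-0.0073,-0.0047,0,1.5,-0.0072,-0.0049,0,1.5,-0.0071,-0.0051,0,1.5,-0.0069,-0.0053,0,1.5,-0.0068,-0.0055,0,1.5]

```text
time: 6.02
tool_pos: [0.4188, -0.0655, 0.0264]
tcp_rot: [[0.728, -0.685, 0.0], [-0.685, -0.728, -0.0], [0.0, -0.0, -1.0]]
ft_force: [1.3, -1.2, 0.1]
width: -0.0003
```

Emit:
arm_command:
  commands: [-0.0066,-0.0056,0,1.5,-0.0065,-0.0058,0,1.5,-0.0063,-0.006,0,1.5,-0.0052,-0.0051,0,1.2,-0.0041,-0.0042,0,1]

```text
time: 6.43
tool_pos: [0.4181, -0.0261, 0.0263]
tcp_rot: [[0.644, -0.765, 0.0], [-0.765, -0.644, -0.0], [0.0, 0.0, -1.0]]
ft_force: [0.2, -1.3, -0.7]
width: 0.0004
```

Emit:
arm_command:
  commands: [0,0,0,0]

```text
time: 6.52
tool_pos: [0.4181, -0.0256, 0.0263]
tcp_rot: [[0.645, -0.764, -0.0], [-0.764, -0.645, 0.0], [-0.0, -0.0, -1.0]]
ft_force: [0.0, -0.7, 0.8]
width: -0.0001
```

Run:
```python
from h import *
from m import measure
a=snap("side");b=snap("top","pics/t4.png");cv2.imwrite("pics/d4.png",np.vstack([a[80:330,80:460],b[80:320,100:480]]))
s=robot.read_state();c=np.array([.5804,-.0414]);d=s["tool_pos"][:2]-c;print(np.hypot(*d),np.degrees(np.arctan2(d[1],d[0])),s["joint_pos"],s["ft_force"])
# notch phase from far half of rim: sample circle r=.160 at platter height
hs=cv2.cvtColor(b,cv2.COLOR_BGR2HSV);A=np.arange(-75,115,.5);W=[]
for t in A:
    u=proj("top",[c[0]+.158*np.cos(np.radians(t)),c[1]+.158*np.sin(np.radians(t)),.045]);x=hs[int(round(u[1])),int(round(u[0]))];W.append(x[1]<70)
W=np.array(W).astype(int);print([(A[i+1],int(W[i+1])) for i in np.nonzero(np.diff(W))[0]])
```

```text
0.16311026149108 174.78689841588871 [  -8.17983793   23.58399247    8.71383986  129.12940678   -7.47314238
   27.74183185 -133.35650232] [ 0.08410339 -0.5819964  -0.93134468]
[(np.float64(-70.0), 1), (np.float64(-36.5), 0), (np.float64(-18.5), 1), (np.float64(15.0), 0), (np.float64(34.0), 1), (np.float64(67.0), 0), (np.float64(85.0), 1)]
```

View pics/d4.png

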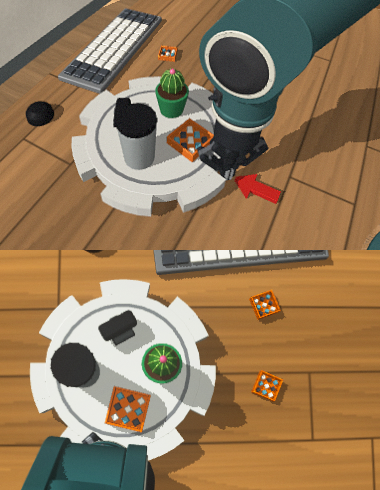

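The rim notches give a rotation of -116° so far. The tray is at about -172.6°, so it needs about 7° more.

Emit:
arm_command:
  commands: [-0.0027,-0.0031,0,0,-0.0027,-0.0031,0,0,-0.0027,-0.0031,0,0,-0.0023,-0.0027,0,0,-0.0017,-0.002,0,0]

```text
time: 7.03
tool_pos: [0.421, -0.0077, 0.0263]
tcp_rot: [[0.645, -0.764, 0.0], [-0.764, -0.645, 0.0], [-0.0, -0.0, -1.0]]
ft_force: [0.1, -0.9, 0.2]
width: 0.0001
```

Emit:
arm_command:
  commands: [-0.0014,-0.0016,0,0,0,0,0,0,0,0,0,0]

```text
time: 7.28
tool_pos: [0.4212, -0.0058, 0.0263]
tcp_rot: [[0.645, -0.764, -0.0], [-0.764, -0.645, 0.0], [-0.0, 0.0, -1.0]]
ft_force: [0.0, -0.1, 0.4]
width: -0.0002
```

```bash
cat > n.py <<'E'
from h import *
b=snap("top","pics/t5.png")
s=robot.read_state();c=np.array([.5804,-.0414]);d=s["tool_pos"][:2]-c;print(s["time"],np.hypot(*d),np.degrees(np.arctan2(d[1],d[0])),s["ft_force"])
hs=cv2.cvtColor(b,cv2.COLOR_BGR2HSV);A=np.arange(-75,115,.5);W=[]
for t in A:
    u=proj("top",[c[0]+.158*np.cos(np.radians(t)),c[1]+.158*np.sin(np.radians(t)),.045]);x=hs[int(round(u[1])),int(round(u[0]))];W.append(x[1]<70)
W=np.array(W).astype(int);print([(float(A[i+1]),int(W[i+1])) for i in np.nonzero(np.diff(W))[0]])
E
python3 n.py
```

```text
7.3333 0.16319404376751243 167.4450975866219 [-0.24708942 -0.41010168  0.17723726]
[(-43.0, 0), (-25.0, 1), (8.0, 0), (27.0, 1), (60.0, 0), (78.5, 1), (112.0, 0)]
```

Measured rotation is now -123°, which puts the tray at about -179.6°. I'll back off the wall, lift out and move aside.

Emit:
arm_command:
  commands: [0.0017,0.0019,0,0,0.0017,0.0019,0,0,0,0,0,0,0,0,-0.01,0,0,0,-0.015,0]

```text
time: 7.75
tool_pos: [0.4197, -0.0113, 0.0512]
tcp_rot: [[0.644, -0.765, -0.002], [-0.765, -0.644, -0.0], [-0.001, 0.002, -1.0]]
ft_force: [-0.9, 0.6, -0.5]
width: 0.0003
```

Emit:
arm_command:
  commands: [0,0,-0.03,0,0,0,-0.035,0,0,0,-0.035,0,0,0,-0.035,0,0,0,-0.035,0]

```text
time: 8.17
tool_pos: [0.4199, -0.0113, 0.2239]
tcp_rot: [[0.644, -0.765, 0.001], [-0.765, -0.644, 0.0], [0.0, -0.0, -1.0]]
ft_force: [-0.1, 0.0, -0.5]
width: 0.0001
```

Emit:
arm_command:
  commands: [0.02,0.02,0,0,0.025,0.025,0,0,0.025,0.025,0,0,0.025,0.025,0,0,0.025,0.025,0,0]

```text
time: 8.58
tool_pos: [0.4054, -0.1817, 0.2222]
tcp_rot: [[0.645, -0.764, 0.001], [-0.764, -0.645, 0.0], [0.0, -0.001, -1.0]]
ft_force: [1.5, -0.1, -0.2]
width: -0.0002
```

Emit:
arm_command:
  commands: [0.025,0.025,0,0,0.025,0.025,0,0,0.025,0.025,0,0,0.02,0.02,0,0,0.01,0.01,0,0]

```text
time: 9.0
tool_pos: [0.3922, -0.3314, 0.2221]
tcp_rot: [[0.642, -0.766, 0.0], [-0.766, -0.642, -0.001], [0.001, 0.0, -1.0]]
ft_force: [-0.6, -0.4, -0.3]
width: -0.0002
```

```bash
python3 n.py
python3 - <<'E'
from h import *
from m import measure
b=cv2.imread("pics/t5.png")
try: measure(b)
except Exception as e: print(e)
a=snap("side");cv2.imwrite("pics/d6.png",np.vstack([a[80:330,80:460],b[80:350,100:480]]))
E
```

```text
9.05 0.34675929945332173 -122.92001669365882 [-3.2218763  -0.26149721 -1.43190897]
[(-43.0, 0), (-25.0, 1), (8.0, 0), (27.0, 1), (60.0, 0), (78.5, 1), (112.0, 0)]
c [ 0.5804 -0.0414] R 0.1707 tip [ 0.4014 -0.043 ] ac [ 0.3571 -0.0432] front deg -179.4738395712818 -179.53548115791568 tray [ 0.5062 -0.0424] (37.33613204956055, 37.33613204956055) ang -179.21791095482317 r 0.07413898044593986 notches [  17.4   68.8  120.3  171.7 -136.9  -85.4  -34. ]
```

View pics/d6.png

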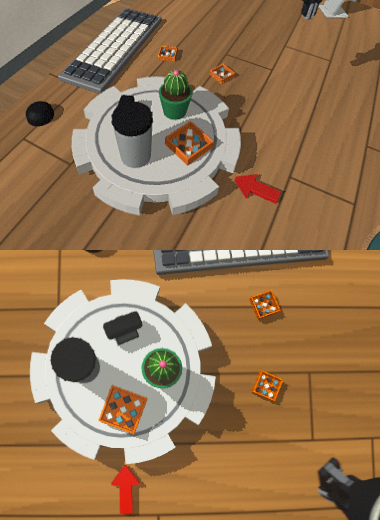

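The tray is at -179.2° and the arrow at -179.5°, so it is within about 1 mm of the line. All four things are upright and the hand is clear.

```bash
python3 -c "
from rig import robot
print(robot.sign_off())"
```

```text
the job is handed in; nothing more can be done
None
```

I turned the platter about 123° clockwise by pushing with the shut fingertips in one rim notch. I then backed off the notch wall, lifted the fingers out, moved the hand aside and handed the job in at about 9 s. The hand-in reported no verdict.

- **Position:** in the last top view the tray's centre was at -179.2° and the arrow at -179.5°. That is within about 1 mm of the line (14 mm allowed), 74 mm from the axis.
- **Rest:** the rim notch angles were the same before and after I withdrew the hand, so the platter stayed where I left it.
- **Other things:** the tray, pot, tumbler and webcam looked upright and in place in the last pictures. I measured only the tray's distance from the axis, not the other three.
- **Forces:** in the readings at the end of each move during pushing, the wrist force stayed under about 3 N. I saw no sign of contact with anything but the platter, and no check failed. The force between fingers and platter was not read directly.

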